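Get the tea going: infuser in the mug, flask unstoppered

TASK

Get a tea ready: drop the steel tea infuser into the mug, then turn the stopper of the left-hand one of the two flasks (as seen from the robot) until it is free and lift it straight out; which way it turns is not known, so try both. Finish while still holding the stopper upright in the air over its flask, well clear of the neck (whole stem out), for a colleague to take the hot water. Leave the other flask's stopper and everything else on the cabinet where it is, and the mug standing.

Things in the scene. Friction and masses are not known exactly. Their poses are not given: they have to be found in the camera images.
- flask_1: steel vacuum flask, 100 mm wide, rim 82 mm wide at 150 mm height, black side handle (to 75 mm from the axis, 113 mm high); fixed. The two look the same, but one stopper opens clockwise and one counter-clockwise; nothing outside shows which, and they swap places between runs. Origin: centre of the underside, z up, handle toward -x
- flask_2: steel vacuum flask, 100 mm wide, rim 82 mm wide at 150 mm height, black side handle (to 75 mm from the axis, 113 mm high); fixed. The two look the same, but one stopper opens clockwise and one counter-clockwise; nothing outside shows which, and they swap places between runs. Origin: centre of the underside, z up, handle toward -x
- stopper_1: stopper of flask_1, black, 90 g: disc 69 mm wide, 14 mm thick, on the rim; grip bar across its top, 50 mm long, 14 mm thick, from 14 to 40 mm above the origin; below, a plug and stem with crossbar, 35 mm deep. Origin: centre of the disc's underside, z up, x along the bar. Locked (2 mm of lift); free after 0.9 to 1.1 rad of turn the right way, at a stop; the wrong way stops within 0.4 rad
- stopper_2: stopper of flask_2, black, 90 g: disc 69 mm wide, 14 mm thick, on the rim; grip bar across its top, 50 mm long, 14 mm thick, from 14 to 40 mm above the origin; below, a plug and stem with crossbar, 35 mm deep. Origin: centre of the disc's underside, z up, x along the bar. Locked (2 mm of lift); free after 0.9 to 1.1 rad of turn the right way, at a stop; the wrong way stops within 0.4 rad
- infuser: steel tea infuser, 60 g: a small closed upright cylinder 32 mm across and 42 mm high, with a 10 mm bead on top (total 53 mm high). Origin: centre of its underside, z up its axis
- infuser_center (a point): point inside the tea infuser on its axis, 21 mm above its underside
- mug: white dotted mug with a handle, 82 mm across, 91 mm high, about 66 mm across inside, inner floor at 7 mm, open at the top. The round part is centred at local y = +17 mm of the origin; the handle points to local -y and reaches 57 mm from the origin. Origin on the underside
- mug_mouth (a point): centre of the mug's mouth, level with the rim, 91 mm above the mug's underside
- tumbler_right: empty clear tumbler, 67 mm across, 95 mm high, at the right; bystander. Origin under its middle
- timer: wind-up kitchen timer, 66 mm across, 57 mm high; bystander. Origin under its middle
- fork: steel fork lying flat, 196 mm long; bystander. Origin under its middle
There are look-alikes about, which are no part of the job. Several things have the shape of the infuser; the one meant has the colours described above.

How it is judged:
On the way, in this order (a step that is already met when the one before it is completed fails the run):
1. the infuser lies in the standing mug, let go (horizontal distance between infuser_center and mug_mouth below 0.036 m and z of infuser_center in the frame of mug below 0.06 m and angle between mug's own z axis and vertical below 0.15 rad and linear speed of infuser below 0.05 m/s and contact force between the fingers and infuser below 0.1 N), for 0.2 s.
2. the left-hand flask's stopper has been turned at least 0.7 rad from the locked position, still seated in the neck (((world y of flask_1 above -0.135 m and z of stopper_1 in the frame of flask_1 below 0.16 m and angle between the x axis of stopper_1 and the x axis of flask_1, either way round above 0.7 rad) or (world y of flask_2 above -0.135 m and z of stopper_2 in the frame of flask_2 below 0.16 m and angle between the x axis of stopper_2 and the x axis of flask_2, either way round above 0.7 rad))), for 0.1 s.
At the end, for the whole second after the job is handed in: Infuser in the upright mug (centre within 36 mm of its axis, under 60 mm up). Left flask's stopper held still in the fingers, tilt under 0.35 rad, 40 mm or more above its seat, within 80 mm of the flask axis, off the flask. Other stopper seated, turned under 0.4 rad (horizontal distance between infuser_center and mug_mouth below 0.036 m and z of infuser_center in the frame of mug below 0.06 m and angle between mug's own z axis and vertical below 0.15 rad and linear speed of infuser below 0.05 m/s and ((world y of flask_1 above -0.135 m and z of stopper_1 in the frame of flask_1 above 0.19 m and horizontal distance between stopper_1 and flask_1 below 0.08 m and angle between stopper_1's own z axis and vertical below 0.35 rad and contact force between the fingers and stopper_1 above 1 N and contact force between stopper_1 and flask_1 below 0.1 N and linear speed of stopper_1 below 0.03 m/s and z of stopper_2 in the frame of flask_2 below 0.16 m and angle between the x axis of stopper_2 and the x axis of flask_2, either way round below 0.4 rad) or (world y of flask_2 above -0.135 m and z of stopper_2 in the frame of flask_2 above 0.19 m and horizontal distance between stopper_2 and flask_2 below 0.08 m and angle between stopper_2's own z axis and vertical below 0.35 rad and contact force between the fingers and stopper_2 above 1 N and contact force between stopper_2 and flask_2 below 0.1 N and linear speed of stopper_2 below 0.03 m/s and z of stopper_1 in the frame of flask_1 below 0.16 m and angle between the x axis of stopper_1 and the x axis of flask_1, either way round below 0.4 rad))); the arm keeps its last pose, push and grip.
It fails at once if the right-hand flask's stopper is turned open or lifted ((not (world y of flask_1 above -0.135 m) and (not (z of stopper_1 in the frame of flask_1 below 0.16 m) or angle between the x axis of stopper_1 and the x axis of flask_1, either way round above 0.45 rad)) or (not (world y of flask_2 above -0.135 m) and (not (z of stopper_2 in the frame of flask_2 below 0.16 m) or angle between the x axis of stopper_2 and the x axis of flask_2, either way round above 0.45 rad))).
It fails at once if the mug is tipped over or pushed away (more than 60 mm) (angle between mug's own z axis and vertical above 0.6 rad or distance of mug from where it was at the start of the episode above 0.06 m).
It fails at once if a bystander is pushed more than 40 mm or knocked over (distance of any of tumbler_right, timer, fork from where it was at the start of the episode above 0.04 m or angle between any of tumbler_right, timer's own z axis and vertical above 0.6 rad).
It also fails if it takes over 54 s, if anything falls off the work surface, if the arm or the gripper's body presses on something with over 40 N, if the wrist force passes 120 N, or if a joint passes its speed limit or range.

ROBOT

A 6-joint arm with a two-finger parallel gripper is mounted at the origin on a cart in front of the work surface, level with it; the furniture and walls round the work are solid. World frame = base frame: x ahead of the robot, y to its left, z up, the work surface at z = 0. Lengths are in m, angles in rad, forces in N, time in s.
With the tool pointing down it reaches from about 0.4 to 0.925 m from the base axis. Payload 3.4 kg.
Tool frame: the origin (TCP) lies at the very end of the fingers, on their centre line; the grasp point (between the pads) lies 19 mm behind it; z points along the fingers, y is the line along which they close (so a half turn about z gives the same grasp; the last joint's range is limited). The gripper opens to 85 mm and grips with 20 to 120 N. Pads are 22 mm wide; open, the fingers measure 114 mm over their backs; the gripper's body (76 mm by 85 mm) begins 54 mm behind the grasp point. The pads swing forward as they close: fully open they stand 13 mm farther back than shut.
Start: joints at [1.044, 0.307, 1.506, -0, 1.328, -0.073], TCP at [0.252, 0.517, 0.231] pointing down, gripper open.
Joint ranges: [-3.12, 3.12], [-1.05, 2.28], [0.14, 2.33], [-1.42, 4.57], [0.1, 2.73], [-2.68, 2.68]. Speed limits (rad/s): [2.57, 2.57, 3.14, 3.14, 3.14, 3.14].

INTERFACE

Orientations are given as a unit quaternion [x, y, z, w].
In Python, from workcell import arm gives the robot as it stands. The module is installed in compiled form; this text tells all that it offers.
- The arm moves only by the shell command python3 -m creep 'ROWS' [OPENING]. ROWS is JSON, a list that holds one entry, the list of rows, each a list of 6 numbers: the shift along the tool's x, y, z in cm, then the turn, a rotation vector about the tool's x, y, z in rad. A call has 1 to 8 rows; each row shifts and turns the commanded pose from where the row before left it, along the tool's axes as they then stand; what a row does not reach is not made up. A row lasts 1/8 s, in which the tool goes at most 62.5 mm and 10.7 degrees, less where a joint would pass 70% of its speed; a pose out of reach is approached as far as the arm can. A call is refused whole if a number of a shift passes 6.25 or a number of a turn 0.188, either way. A call with a gripper value outside its range is refused whole. OPENING is the opening, from 0 (shut) to 1 (fully open), set as the call begins (- or left out, the last holds). The fingers move at their own pace and stop on an object; the grip force is fixed at half the most. Time passes only in rows, so rows that do not move let the fingers close. It gives the time, the measured TCP pose, the force, the opening and the grip force at its end, in the units of the state.
- arm.observe(): the state, without advancing time (a new reading comes with each control period).
- arm.read_camera(name): name is "scene" or "top" or "wrist"; returns the picture (400x640x3 uint8, red, green, blue); there is no depth.
- arm.camera_params(name): a dict with "camera_matrix" (3x3 intrinsics, pixels), "world_to_cam" (4x4, takes a point from world to camera coordinates). Camera axes: x right, y down, z forward; pixel columns grow to the right and rows downward; lengths in m; the calibration is good to about 2 mm. A picture is of the moment at which its call begins: read the wrist's pose just before it. camera_params takes no time and is no camera call; for the wrist camera it gives the pose at the moment of the call.
- arm.finish_job(): hands the job in; it is judged then, once.
The state is a dict: "clock": time; "joint_pos": joint angles; "joint_velocities": joint speeds; "joint_torque": joint torques, N m; "eef_pos": TCP position; "tcp_rot": TCP orientation; "force": force on the tool from outside, world axes, zero at the start; "torque": the same for the moment, N m; "width": finger opening in m; "gripper_force": force on a finger pad.
Only numpy, scipy, OpenCV 4.12 (cv2) and the standard library are available. Lean on these libraries where they do the work, as an engineer would, in place of code of your own. Each camera call takes 0.05 s, during which the arm holds its last target. There are 200 camera calls.

## Working session

There is one attempt and no reset: what is moved stays moved. The work goes in short steps, Python scripts to look and compute and a shell command to move; the robot and the scene stay as the last step left them, time stands still between calls to the robot, and variables do not carry over. Pictures are saved under pics/ and viewed, at most 10 in all, crops included, and the job is handed in when it is done.

```bash
mkdir -p pics
python3 - <<'E'
from workcell import arm
import cv2
s=arm.observe(); print({k:s[k] for k in ('clock','eef_pos','tcp_rot','width')})
for n in ('scene','top'):
    p=arm.camera_params(n); print(n,p)
    cv2.imwrite(f'pics/{n}0.png',cv2.cvtColor(arm.read_camera(n),cv2.COLOR_RGB2BGR))
E
```

```text
{'clock': 0.0, 'eef_pos': array([0.25121374, 0.51644322, 0.23040458]), 'tcp_rot': array([ 2.24435940e-01,  9.74488326e-01, -9.61292721e-04, -2.96489513e-04]), 'width': 0.08558542696827436}
scene {'camera_matrix': array([[407.93497317,   0.        , 325.65523054],
       [  0.        , 407.93497317, 199.7368709 ],
       [  0.        ,   0.        ,   1.        ]]), 'world_to_cam': array([[-0.85793923, -0.51359244,  0.01277064,  0.36630339],
       [-0.38367584,  0.62399062, -0.68075587,  0.37519146],
       [ 0.34166231, -0.58894695, -0.73239904,  0.70910372],
       [ 0.        ,  0.        ,  0.        ,  1.        ]])}
top {'camera_matrix': array([[432.55618457,   0.        , 322.16663618],
       [  0.        , 432.55618457, 203.03909909],
       [  0.        ,   0.        ,   1.        ]]), 'world_to_cam': array([[-0.00172919, -0.99990562, -0.01362964, -0.1303094 ],
       [-0.99246302,  0.00338608, -0.12249769,  0.52054356],
       [ 0.12253228,  0.01331509, -0.99237521,  1.25030185],
       [ 0.        ,  0.        ,  0.        ,  1.        ]])}
```

View pics/scene0.png

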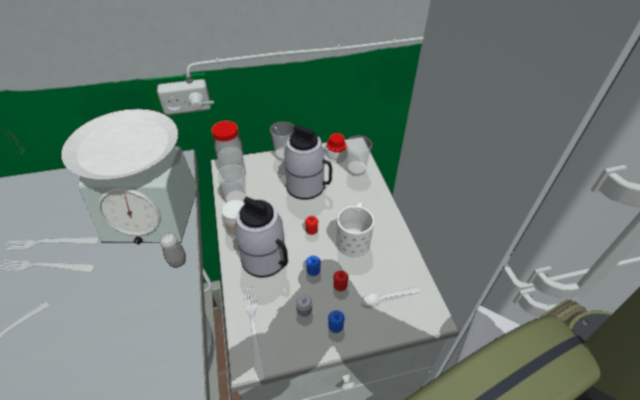

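View pics/top0.png

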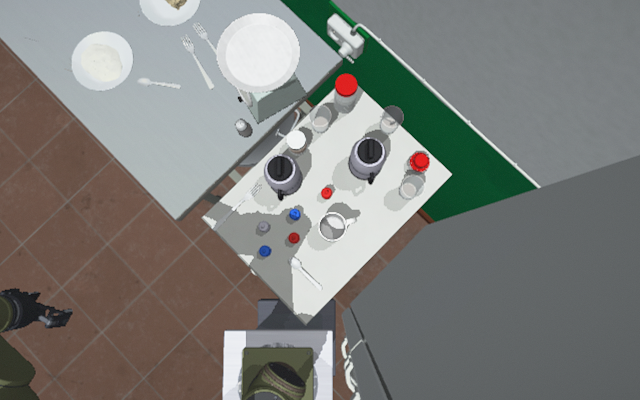

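Top view: the left flask's stopper is at about (281,168) and the right one's at about (370,152). The mug is at (332,226). Infuser-shaped things are grey (263,228), blue (294,214), blue (264,251), red (293,238) and red (326,193). Only the grey one is steel-coloured, so I'll check it in an enlarged crop.

Run:
```python
import cv2
t=cv2.imread('pics/top0.png');s=cv2.imread('pics/scene0.png')
a=cv2.resize(t[130:270,220:420],None,fx=4,fy=4,interpolation=cv2.INTER_CUBIC)
cv2.imwrite('pics/topc.png',a)
b=cv2.resize(s[115:345,215:415],None,fx=2.6,fy=2.6,interpolation=cv2.INTER_CUBIC)
cv2.imwrite('pics/scenec.png',b)
```

```text
(no output)
```

View pics/topc.png

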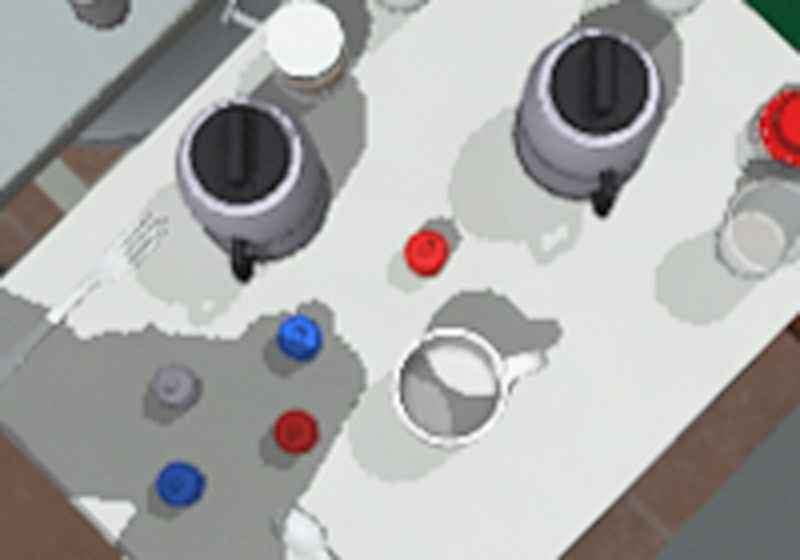

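View pics/scenec.png

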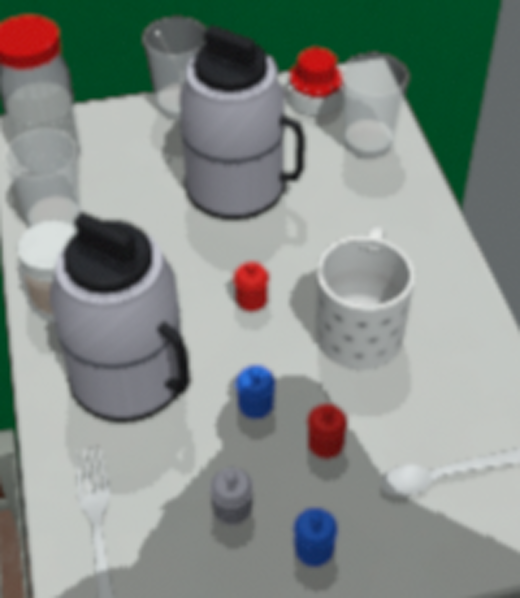

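The crops confirm the grey steel infuser: topc (176,384), scenec (232,483). The mug rim centre is at topc (450,386) with its handle toward -y. The left stopper bar runs from (241,128) to (240,185) in topc, roughly along world x.

```bash
cat > h.py <<'E'
from workcell import arm
import numpy as np, cv2
from scipy.spatial.transform import Rotation as R
def ray(n,u,v,p=None):
    p=p or arm.camera_params(n);T=p['world_to_cam'];Rw=T[:3,:3]
    return -Rw.T@T[:3,3], Rw.T@np.linalg.solve(p['camera_matrix'],[u,v,1])
def plane(n,u,v,z,p=None):
    c,d=ray(n,u,v,p); return c+d*(z-c[2])/d[2]
def proj(n,X,p=None):
    p=p or arm.camera_params(n);T=p['world_to_cam'];q=p['camera_matrix']@(T[:3,:3]@X+T[:3,3]);return q[:2]/q[2]
def delta(target):   # cm in tool axes
    s=arm.observe();r=R.from_quat(s['tcp_rot'])
    return (r.inv().apply(np.array(target)-s['eef_pos'])*100).round(2)
E
python3 - <<'E'
from h import *
t=lambda x,y:(220+x/4,130+y/4); s=lambda x,y:(215+x/2.6,115+y/2.6)
np.set_printoptions(precision=4,suppress=True)
for nm,a,b,z in [('inf body top',(176,384),(232,483),.042),('mug rim',(450,386),(365,270),.091),('bar',(240,157),(108,236),.19),('rim',(240,157),(109,265),.15),('rim2',(589,86),(232,70),.15),('tumbler',(760,225),(376,72),.095),('blue',(300,335),(256,377),.042),('blue2',(180,482),(316,522),.042),('red',(297,430),(327,415),.042),('redlid',(427,250),(251,275),.042),('timer',(306,40),(53,245),.057),('bar a',(241,128),(85,224),.19),('bar b',(240,185),(133,250),.19),('bar2a',(602,45),(210,38),.19),('bar2b',(603,110),(250,50),.19)]:
    print(nm,plane('top',*t(*a),z),plane('scene',*s(*b),z))
st=arm.observe();Rm=R.from_quat(st['tcp_rot']).as_matrix();print(Rm)
E
```

```text
inf body top [0.4518 0.0384 0.042 ] [0.4515 0.0426 0.042 ]
mug rim [ 0.4464 -0.1613  0.091 ] [ 0.4483 -0.1596  0.091 ]
bar [ 0.5902 -0.0234  0.19  ] [ 0.5909 -0.0122  0.19  ]
rim [ 0.5984 -0.0189  0.15  ] [ 0.5978 -0.0152  0.15  ]
rim2 [ 0.6464 -0.2562  0.15  ] [ 0.6456 -0.2619  0.15  ]
tumbler [ 0.5592 -0.3802  0.095 ] [ 0.5597 -0.3913  0.095 ]
blue [ 0.4875 -0.0521  0.042 ] [ 0.4873 -0.049   0.042 ]
blue2 [0.3806 0.0344 0.042 ] [0.3808 0.0372 0.042 ]
red [ 0.4181 -0.0503  0.042 ] [ 0.4194 -0.0476  0.042 ]
redlid [ 0.5501 -0.1453  0.042 ] [ 0.5493 -0.1394  0.042 ]
timer [ 0.7051 -0.0564  0.057 ] [ 0.7121 -0.0658  0.057 ]
bar a [ 0.6096 -0.0239  0.19  ] [ 0.6128 -0.0128  0.19  ]
bar b [ 0.5716 -0.0236  0.19  ] [ 0.5671 -0.0107  0.19  ]
bar2a [ 0.6642 -0.2614  0.19  ] [ 0.6588 -0.2482  0.19  ]
bar2b [ 0.6205 -0.2614  0.19  ] [ 0.6195 -0.2525  0.19  ]
[[-0.8992  0.4375 -0.001 ]
 [ 0.4375  0.8992 -0.0016]
 [ 0.0002 -0.0019 -1.    ]]
```

```bash
python3 -m creep '[[[-4.8,-4.2,0,0,0,0],[-4.8,-4.2,0,0,0,0],[-4.8,-4.2,0,0,0,0],[-4.8,-4.2,0,0,0,0],[-4.8,-4.2,0,0,0,0],[-4.8,-4.2,0,0,0,0],[-4.8,-4.2,0,0,0,0],[-4.8,-4.2,0,0,0,0]]]' 1
python3 -m creep '[[[0,0,3,0,0,-0.15],[0,0,3,0,0,-0.15],[0,0,2,0,0,-0.153],[0,0,0,0,0,0]]]'
python3 - <<'E'
from h import *
s=arm.observe();print(s['joint_pos'],s['eef_pos'],R.from_quat(s['tcp_rot']).as_matrix().round(3)); print(delta([.4517,.040,.12]))
p=arm.camera_params('wrist');im=arm.read_camera('wrist')
cv2.imwrite('pics/w1.png',im[:,:,::-1]);print(proj('wrist',np.array([.4517,.04,.042]),p),proj('wrist',np.array([.4517,.04,.05]),p))
E
```

```text
clock: 1.1
eef_pos: [0.4462, 0.0544, 0.2312]
tcp_rot: [0.225, 0.974, 0.0, -0.0]
force: [1.5, 0.5, -0.1]
width: 0.0853
gripper_force: 0.0
clock: 1.6
eef_pos: [0.4441, 0.0561, 0.1497]
tcp_rot: [0.001, 1.0, -0.0, -0.002]
force: [-0.5, 0.2, 0.1]
width: 0.0855
gripper_force: 0.0
[ 3.13236814e-02  2.19316770e-01  1.87314200e+00  1.71158706e-05
  1.05384597e+00 -1.53764941e+00] [0.44413686 0.05614279 0.14974154] [[-1.     0.002 -0.005]
 [ 0.002  1.    -0.   ]
 [ 0.005 -0.    -1.   ]]
[-0.77 -1.61  2.97]
[300.42478235 205.86674756] [299.864325 208.752948]
```

View pics/w1.png

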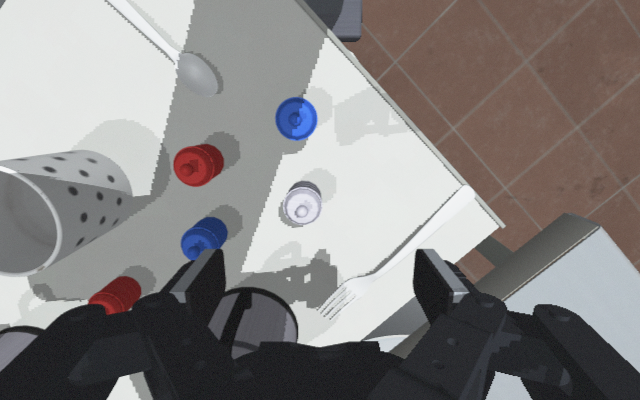

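The steel infuser is at (303,204) in the wrist view, within 3 px of the prediction. I'll grasp at y≈0.042.

```bash
python3 -m creep '[[[-0.4,-0.75,2.5,0,0,0],[-0.4,-0.7,2.5,0,0,0],[0,0,3,0,0,0],[0,0,3,0,0,0],[0,0,2,0,0,0],[0,0,0.2,0,0,0],[0,0,0,0,0,0]]]' 1
python3 -m creep '[[[0,0,0,0,0,0],[0,0,0,0,0,0],[0,0,0,0,0,0],[0,0,0,0,0,0],[0,0,0,0,0,0],[0,0,0,0,0,0]]]' 0
python3 -m creep '[[[0,0,-3,0,0,0],[0,0,-3,0,0,0],[0,0,-3,0,0,0],[0,0,-2,0,0,0],[0,0,0,0,0,0]]]'
python3 -c "
from h import *
print(delta([.447,-.1605,.13]))"
```

```text
clock: 2.52
eef_pos: [0.4549, 0.042, 0.0202]
tcp_rot: [0.0, 1.0, -0.0, 0.001]
force: [0.8, 0.3, 0.6]
width: 0.0854
gripper_force: 0.0
clock: 3.28
eef_pos: [0.4542, 0.0419, 0.0201]
tcp_rot: [-0.0, 1.0, -0.0, 0.001]
force: [-1.3, -0.1, 7.0]
width: 0.0303
gripper_force: 58.7
clock: 3.9
eef_pos: [0.4551, 0.0419, 0.1307]
tcp_rot: [-0.0, 1.0, 0.0, 0.002]
force: [0.1, -0.3, -0.2]
width: 0.0304
gripper_force: 59.4
[  0.81 -20.24   0.07]
```

```bash
python3 -m creep '[[[0.5,-3.4,0,0,0,0],[0,-3.4,0,0,0,0],[0,-3.4,0,0,0,0],[0,-3.4,0,0,0,0],[0,-3.4,0,0,0,0],[0,-3.2,0,0,0,0],[0,0,1.6,0,0,0],[0,0,1.6,0,0,0]]]'
python3 -m creep '[[[0,0,0,0,0,0],[0,0,0,0,0,0]]]'
python3 - <<'E'
from h import *
p=arm.camera_params('wrist');a=arm.read_camera('wrist');b=arm.read_camera('scene')
b=cv2.resize(b[150:300,280:440],(426,400))
cv2.imwrite('pics/w2.png',np.hstack([a[:,100:470],b])[:,:,::-1])
E
```

```text
clock: 4.9
eef_pos: [0.4481, -0.1605, 0.0957]
tcp_rot: [0.001, 1.0, 0.0, -0.001]
force: [0.3, 0.9, -0.5]
width: 0.0299
gripper_force: 59.6
clock: 5.15
eef_pos: [0.4487, -0.16, 0.0969]
tcp_rot: [-0.0, 1.0, 0.0, -0.0]
force: [-0.1, -0.4, -0.8]
width: 0.0302
gripper_force: 59.6
```

View pics/w2.png

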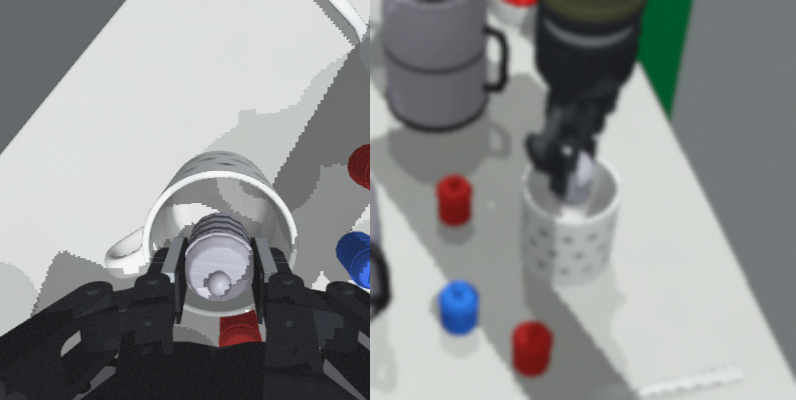

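The infuser hangs centred inside the mug mouth (wrist crop (220,265), rim about (220,245)). I'll release it and lift.

```bash
python3 -m creep '[[[0,0,0,0,0,0],[0,0,0,0,0,0],[0,0,0,0,0,0],[0,0,-3,0,0,0],[0,0,-5,0,0,0],[0,0,-5,0,0,0],[0,0,-3,0,0,0],[0,0,0,0,0,0]]]' 0.7
python3 - <<'E'
from h import *
print(delta([.585,-.017,.26]))
b=arm.read_camera('scene');c=arm.read_camera('top')
b=cv2.resize(b[150:300,280:440],(426,400));c=cv2.resize(c[190:260,300:365],(371,400))
cv2.imwrite('pics/w3.png',np.hstack([c,b])[:,:,::-1])
E
```

```text
clock: 6.25
eef_pos: [0.4507, -0.1609, 0.2602]
tcp_rot: [-0.0, 1.0, -0.001, 0.003]
force: [0.9, -0.0, 0.1]
width: 0.0598
gripper_force: 0.0
[-13.44  14.39   0.06]
```

View pics/w3.png

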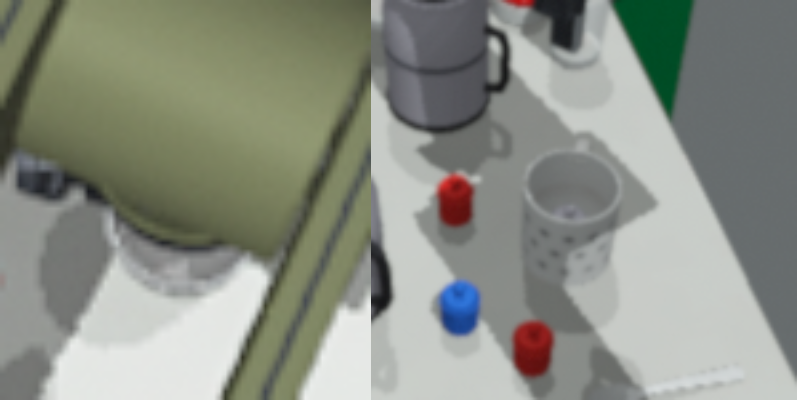

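The infuser is inside the standing mug (bead at about (568,213)). Next I move over the left stopper.

```bash
python3 -m creep '[[[-3,3,0,0,0,0],[-3,3,0,0,0,0],[-3,3,0,0,0,0],[-3,3,0,0,0,0],[-2.5,2.4,0.5,0,0,0],[0,0,0,0,0,0],[0,0,0,0,0,0]]]' 0.7
python3 - <<'E'
from h import *
p=arm.camera_params('wrist');s=arm.observe();im=arm.read_camera('wrist')
cv2.imwrite('pics/w4.png',im[:,:,::-1])
print(s['eef_pos'],R.from_quat(s['tcp_rot']).as_euler('xyz'),s['joint_pos'])
for X in [(.622,-.017,.19),(.572,-.017,.19),(.597,-.017,.15),(.597,-.017+.041,.15),(.597,-.017-.041,.15)]: print(X,proj('wrist',np.array(X),p))
np.savez('p4.npz',**p)
E
```

```text
clock: 7.22
eef_pos: [0.5926, -0.0163, 0.2505]
tcp_rot: [-0.0, 1.0, -0.0, -0.002]
force: [-0.1, -0.4, -0.2]
width: 0.0597
gripper_force: 0.0
[ 0.59255722 -0.01625327  0.25047822] [-3.14142834 -0.00407691 -3.14106364] [-9.83171795e-02  3.20185035e-01  1.43612281e+00 -5.75286737e-04
  1.38932564e+00 -1.66953789e+00]
(0.622, -0.017, 0.19) [319.08049763 255.24863333]
(0.572, -0.017, 0.19) [319.13808436 185.54843959]
(0.597, -0.017, 0.15) [319.06935816 204.63737975]
(0.597, 0.024, 0.15) [370.33278876 204.66492503]
(0.597, -0.058, 0.15) [267.80071126 204.60983166]
```

View pics/w4.png

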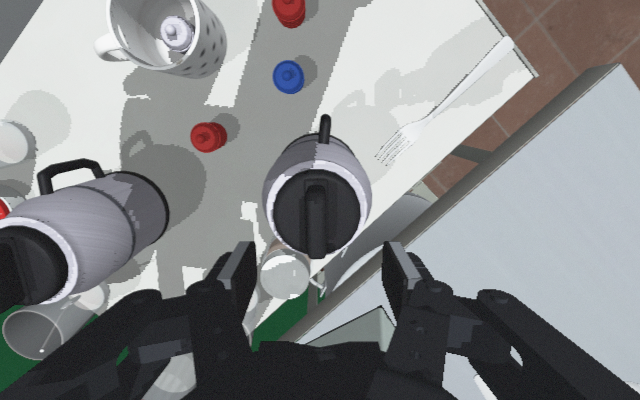

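The wrist view confirms the infuser in the mug (177,33). The left rim is centred at about (317.5,208), and the bar runs (315,187)–(318,257), so the bar centre is about (0.599,-0.018). I'll descend and grip it.

```bash
python3 -m creep '[[[-0.6,-0.1,2,0,0,0],[0,0,2,0,0,0],[0,0,2,0,0,0],[0,0,1.5,0,0,0],[0,0,0.8,0,0,0],[0,0,0,0,0,0]]]' 0.7
python3 -m creep '[[[0,0,0,0,0,0],[0,0,0,0,0,0],[0,0,0,0,0,0],[0,0,0,0,0,0],[0,0,0,0,0,0],[0,0,0,0,0,0]]]' 0
python3 -m creep '[[[0,0,0,0,0,0.08],[0,0,0,0,0,0.08],[0,0,0,0,0,0]]]'
python3 -c "
from workcell import arm
s=arm.observe();print(s['torque'],s['joint_pos'][5],s['joint_torque'][5])"
```

```text
clock: 8.02
eef_pos: [0.5995, -0.0174, 0.169]
tcp_rot: [0.0, 1.0, 0.0, -0.0]
force: [0.2, -0.2, 0.6]
width: 0.0594
gripper_force: 0.0
clock: 8.78
eef_pos: [0.6005, -0.0171, 0.1702]
tcp_rot: [-0.0, 1.0, -0.0, 0.001]
force: [-0.4, 0.6, 5.4]
width: 0.0125
gripper_force: 61.6
clock: 9.15
eef_pos: [0.6004, -0.0174, 0.1702]
tcp_rot: [0.08, 0.997, -0.0, 0.001]
force: [-0.6, -2.1, 5.1]
width: 0.0127
gripper_force: 61.7
[-0.10262594  0.14758792 -0.06091379] -1.5091983990639997 0.12517683673650026
```

```bash
python3 -m creep '[[[0,0,0,0,0,0.08],[0,0,0,0,0,0.08],[0,0,0,0,0,0]]]'
python3 -c "
from workcell import arm
s=arm.observe();print(s['torque'],s['joint_pos'][5],s['joint_torque'][5])"
python3 -m creep '[[[0,0,0,0,0,0.06],[0,0,0,0,0,0.06],[0,0,0,0,0,0]]]'
python3 -c "
from workcell import arm
s=arm.observe();print(s['torque'],s['joint_pos'][5],s['joint_torque'][5])"
```

```text
clock: 9.52
eef_pos: [0.6001, -0.0178, 0.1702]
tcp_rot: [0.158, 0.988, -0.001, 0.001]
force: [-1.4, -0.7, 7.2]
width: 0.0125
gripper_force: 68.0
[-0.21742626  0.16921988  1.37636281] -1.3522557533375894 1.5847216174006462
clock: 9.9
eef_pos: [0.6006, -0.0177, 0.171]
tcp_rot: [0.216, 0.976, -0.001, 0.001]
force: [-2.8, -1.6, 11.0]
width: 0.0127
gripper_force: 109.2
[-0.2295779   0.34975258  1.80126746] -1.2332470268888698 1.9261503964662552
```

Resistance torque jumps at about 0.3 rad, so this is the wrong way. I'll go the other way.

```bash
python3 -m creep '[[[0,0,0,0,0,-0.12],[0,0,0,0,0,-0.12],[0,0,0,0,0,-0.12],[0,0,0,0,0,-0.12],[0,0,0,0,0,-0.12],[0,0,0,0,0,-0.12],[0,0,0,0,0,-0.12],[0,0,0,0,0,0]]]'
python3 -c "
from workcell import arm
s=arm.observe();print(s['torque'],s['joint_pos'][5],s['joint_torque'][5])"
python3 -m creep '[[[0,0,0,0,0,-0.12],[0,0,0,0,0,0]]]'
python3 -c "
from workcell import arm
s=arm.observe();print(s['torque'],s['joint_pos'][5],s['joint_torque'][5])"
```

```text
clock: 10.9
eef_pos: [0.6007, -0.0172, 0.1702]
tcp_rot: [-0.199, 0.98, -0.0, 0.001]
force: [0.4, -0.4, 5.5]
width: 0.0126
gripper_force: 61.7
[0.01519296 0.04883991 0.01980365] -2.0709555630656444 -0.2057751640677452
clock: 11.15
eef_pos: [0.6007, -0.0172, 0.1702]
tcp_rot: [-0.258, 0.966, -0.0, 0.001]
force: [1.2, 0.2, 4.5]
width: 0.0131
gripper_force: 61.7
[0.02469405 0.01174571 0.1062346 ] -2.1909659558956673 -0.20081049297004938
```

It turns freely past 0.5 rad, so this way is right. Joint 6 is near its limit, so I'll regrasp with a half turn.

```bash
python3 -m creep '[[[0,0,0,0,0,0],[0,0,0,0,0,0],[0,0,0,0,0,0],[0,0,-2,0,0,0],[0,0,-3,0,0,0],[0,0,0,0,0,0.1848],[0,0,0,0,0,0.1848],[0,0,0,0,0,0.1848]]]' 0.6
python3 -m creep '[[[0,0,0,0,0,0.1848],[0,0,0,0,0,0.1848],[0,0,0,0,0,0.1848],[0,0,0,0,0,0.1848],[0,0,0,0,0,0.1848],[0,0,0,0,0,0.1848],[0,0,0,0,0,0.1848],[0,0,0,0,0,0.1848]]]'
python3 -m creep '[[[0,0,0,0,0,0.1848],[0,0,0,0,0,0.1848],[0,0,0,0,0,0.1848],[0,0,0,0,0,0.1848],[0,0,0,0,0,0.1848],[0,0,0,0,0,0.1848],[0,0,0,0,0,0],[0,0,0,0,0,0]]]'
python3 - <<'E'
from h import *
print(arm.observe()['joint_pos'],delta([.6,-.0175,.17]))
im=arm.read_camera('wrist');cv2.imwrite('pics/w5.png',im[:,:,::-1])
E
```

```text
clock: 12.15
eef_pos: [0.5997, -0.0171, 0.2192]
tcp_rot: [0.02, 1.0, 0.0, -0.0]
force: [-0.5, 0.4, 0.2]
width: 0.0513
gripper_force: 0.0
clock: 13.15
eef_pos: [0.5997, -0.0171, 0.219]
tcp_rot: [0.688, 0.725, -0.0, -0.0]
force: [-0.2, -0.3, -0.3]
width: 0.0509
gripper_force: 0.0
clock: 14.15
eef_pos: [0.5998, -0.0171, 0.2192]
tcp_rot: [0.966, 0.259, -0.0, -0.0]
force: [-0.6, 0.6, -0.6]
width: 0.0512
gripper_force: 0.0
[-9.88635485e-02  3.50686257e-01  1.47036643e+00  2.96881295e-06
  1.32081821e+00  9.48723290e-01] [-0.    0.05  4.92]
```

View pics/w5.png

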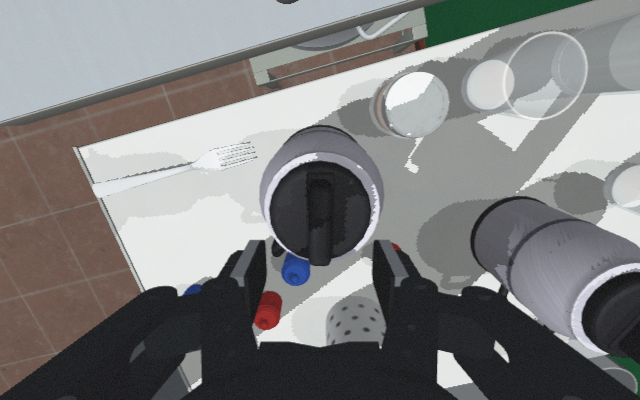

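The stopper bar (319,175)–(320,262) lines up with the gripper and stays turned. I'll regrip and turn the rest of the way.

```bash
python3 -m creep '[[[0,0,2,0,0,0],[0,0,2,0,0,0],[0,0,0.8,0,0,0],[0,0,0,0,0,0]]]' 0.6
python3 -m creep '[[[0,0,0,0,0,0],[0,0,0,0,0,0],[0,0,0,0,0,0],[0,0,0,0,0,0],[0,0,0,0,0,0],[0,0,0,0,0,0]]]' 0
python3 -m creep '[[[0,0,0,0,0,-0.09],[0,0,0,0,0,-0.09],[0,0,0,0,0,-0.09],[0,0,0,0,0,-0.06],[0,0,0,0,0,0],[0,0,0,0,0,0]]]'
python3 -c "
from workcell import arm
s=arm.observe();print(s['torque'],s['joint_pos'][5],s['joint_torque'][5])"
```

```text
clock: 14.7
eef_pos: [0.5996, -0.0171, 0.1709]
tcp_rot: [0.966, 0.258, -0.001, -0.0]
force: [-0.6, -0.0, -0.4]
width: 0.0513
gripper_force: 0.0
clock: 15.45
eef_pos: [0.6007, -0.0172, 0.1724]
tcp_rot: [0.966, 0.257, 0.001, 0.0]
force: [0.3, 0.2, 5.6]
width: 0.0127
gripper_force: 61.1
clock: 16.2
eef_pos: [0.6008, -0.0172, 0.1724]
tcp_rot: [0.911, 0.413, 0.001, 0.001]
force: [0.2, 0.5, 5.4]
width: 0.0126
gripper_force: 61.2
[0.04119874 0.00276771 0.06119356] 0.6214703602540166 0.0804737163707614
```

Now at -0.85 rad and turning freely. I'll carry on to the stop.

```bash
python3 -m creep '[[[0,0,0,0,0,-0.05],[0,0,0,0,0,-0.05],[0,0,0,0,0,-0.05],[0,0,0,0,0,0]]]'
python3 -c "
from workcell import arm
s=arm.observe();print(s['torque'],s['joint_torque'][5])"
python3 -m creep '[[[0,0,0,0,0,-0.05],[0,0,0,0,0,-0.05],[0,0,0,0,0,0]]]'
python3 -c "
from workcell import arm
s=arm.observe();print(s['torque'],s['joint_torque'][5])"
```

```text
clock: 16.7
eef_pos: [0.6019, -0.0174, 0.1724]
tcp_rot: [0.878, 0.479, 0.002, 0.001]
force: [2.7, -0.3, 4.8]
width: 0.0123
gripper_force: 61.3
[-0.10356874 -0.47214318 -0.39450069] -0.5283038131892681
clock: 17.08
eef_pos: [0.6019, -0.0174, 0.1724]
tcp_rot: [0.854, 0.521, 0.002, 0.001]
force: [3.3, -0.8, 4.7]
width: 0.0124
gripper_force: 73.6
[-0.04416688 -0.49412694 -1.66229317] -1.7331214249134064
```

Stop reached. I'll ease off a little and lift.

```bash
python3 -m creep '[[[0,0,0,0,0,0.06],[0,0,0,0,0,0],[0,0,-0.3,0,0,0],[0,0,-0.3,0,0,0],[0,0,0,0,0,0]]]'
```

```text
clock: 17.7
eef_pos: [0.6003, -0.0175, 0.1743]
tcp_rot: [0.868, 0.496, -0.001, -0.0]
force: [5.5, -2.9, -10.8]
width: 0.0131
gripper_force: 62.5
```

It moved 2 mm and then resisted with 11 N, so it isn't quite free. I'll lower, turn firmly to the stop and lift while holding it there.

```bash
python3 -m creep '[[[0,0,0.5,0,0,0],[0,0,0.1,0,0,-0.06],[0,0,0,0,0,-0.06],[0,0,0,0,0,0],[0,0,0,0,0,0]]]'
python3 -c "
from workcell import arm
s=arm.observe();print(s['torque'],s['joint_torque'][5])"
python3 -m creep '[[[0,0,-0.3,0,0,0],[0,0,-0.3,0,0,0],[0,0,0,0,0,0]]]'
python3 -c "
from workcell import arm
s=arm.observe();print(s['torque'],s['joint_torque'][5])"
```

```text
clock: 18.32
eef_pos: [0.6009, -0.0175, 0.1732]
tcp_rot: [0.838, 0.546, 0.001, 0.001]
force: [0.5, -0.6, 10.6]
width: 0.0125
gripper_force: 89.8
[-0.22505314 -0.05425146 -2.04231596] -2.0581407845020294
clock: 18.7
eef_pos: [0.6003, -0.0174, 0.1735]
tcp_rot: [0.838, 0.546, -0.0, -0.001]
force: [7.8, -2.3, -18.3]
width: 0.0127
gripper_force: 87.2
[-0.34280367 -1.77408454 -2.06888114] -2.0264024287462234
```

```bash
python3 -m creep '[[[0,0,0,0,0,0.05],[0,0,0,0,0,0],[0,0,0,0,0,0]]]'
python3 -c "
from workcell import arm
s=arm.observe();print(s['torque'],s['joint_torque'][5])"
python3 -m creep '[[[0,0,-0.2,0,0,0.03],[0,0,0,0,0,0],[0,0,0,0,0,0]]]'
python3 -c "
from workcell import arm
s=arm.observe();print(s['torque'],s['joint_torque'][5])"
```

```text
clock: 19.08
eef_pos: [0.6002, -0.0173, 0.1735]
tcp_rot: [0.851, 0.526, -0.001, -0.001]
force: [8.7, -1.1, -17.1]
width: 0.0126
gripper_force: 73.2
[-0.33740043 -1.79188016 -1.42139653] -1.431616097688675
clock: 19.45
eef_pos: [0.5999, -0.0175, 0.1743]
tcp_rot: [0.858, 0.513, -0.001, -0.001]
force: [8.9, -1.9, -22.1]
width: 0.0128
gripper_force: 67.7
[-0.40096755 -2.01588368 -1.09000622] -1.1359698325395584
```

```bash
python3 -m creep '[[[0,0,0.6,0,0,-0.04],[0,0,0,0,0,-0.05],[0,0,0,0,0,-0.05],[0,0,0,0,0,0],[0,0,0,0,0,0]]]'
python3 -c "
from workcell import arm
s=arm.observe();print(s['torque'],s['joint_torque'][5])"
python3 -m creep '[[[0,0,0,0,0,0.07],[0,0,0,0,0,0.06],[0,0,0,0,0,0],[0,0,0,0,0,0]]]'
python3 -c "
from workcell import arm
s=arm.observe();print(s['torque'],s['joint_torque'][5])"
```

```text
clock: 20.08
eef_pos: [0.6006, -0.0178, 0.1742]
tcp_rot: [0.821, 0.57, 0.001, 0.0]
force: [1.8, -2.1, 6.4]
width: 0.0129
gripper_force: 110.5
[-0.41847565 -0.38715656 -2.80455419] -2.8477243334054947
clock: 20.58
eef_pos: [0.6006, -0.0177, 0.174]
tcp_rot: [0.855, 0.518, 0.001, 0.001]
force: [2.5, -2.1, 5.1]
width: 0.0125
gripper_force: 71.9
[-0.42353789 -0.41084106 -1.34001269] -1.3057270646095276
```

Torsion slip seems to be eating up the pad friction. I'll regrip lower and aligned with the bar at its stop, then lift with no torque on it.

```bash
python3 -m creep '[[[0,0,0,0,0,0],[0,0,0,0,0,0.07],[0,0,0.4,0,0,0],[0,0,0,0,0,0]]]' 0.4
python3 -m creep '[[[0,0,0,0,0,0],[0,0,0,0,0,0],[0,0,0,0,0,0],[0,0,0,0,0,0],[0,0,0,0,0,0]]]' 0
python3 -c "
from workcell import arm
s=arm.observe();print(s['torque'],s['joint_torque'][5])"
python3 -m creep '[[[0,0,-0.3,0,0,0],[0,0,-0.3,0,0,0],[0,0,-0.3,0,0,0],[0,0,0,0,0,0],[0,0,0,0,0,0]]]'
python3 -c "
from workcell import arm
s=arm.observe();print(s['torque'],s['joint_torque'][5])"
```

```text
clock: 21.08
eef_pos: [0.5987, -0.0168, 0.1682]
tcp_rot: [0.872, 0.489, -0.001, -0.001]
force: [-0.3, -0.5, 0.1]
width: 0.034
gripper_force: 0.0
clock: 21.7
eef_pos: [0.6006, -0.0175, 0.1696]
tcp_rot: [0.873, 0.488, 0.001, 0.001]
force: [3.4, -2.7, -0.3]
width: 0.0128
gripper_force: 57.1
[-0.50481243 -0.6996042  -0.29895464] -0.2883502934128046
clock: 22.32
eef_pos: [0.6001, -0.0173, 0.1784]
tcp_rot: [0.873, 0.488, -0.0, 0.0]
force: [2.0, -2.1, -0.4]
width: 0.0126
gripper_force: 58.1
[-0.49064903 -0.55203001 -0.05414567] -0.04840445704758167
```

It comes up freely now (9 mm with almost no force). I'll lift straight out.

```bash
python3 -m creep '[[[0,0,-1,0,0,0],[0,0,-1,0,0,0],[0,0,-1,0,0,0],[0,0,-1,0,0,0],[0,0,-1,0,0,0],[0,0,-1,0,0,0],[0,0,0,0,0,0],[0,0,0,0,0,0]]]'
python3 - <<'E'
from h import *
b=arm.read_camera('scene');w=arm.read_camera('wrist')
b=cv2.resize(b[90:290,215:375],(320,400))
cv2.imwrite('pics/w6.png',np.hstack([w[:,100:540],b])[:,:,::-1])
E
```

```text
clock: 23.32
eef_pos: [0.5997, -0.0171, 0.2381]
tcp_rot: [0.873, 0.488, -0.0, -0.0]
force: [0.0, 0.4, -0.9]
width: 0.013
gripper_force: 58.4
```

View pics/w6.png

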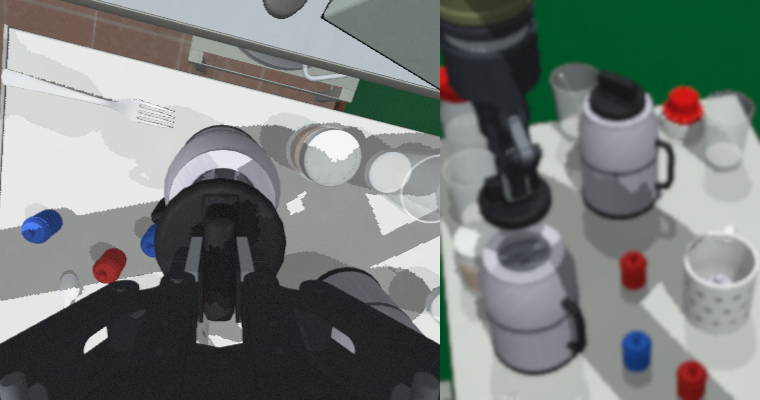

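The stopper is held upright about 68 mm above its seat, with the open flask below at (525,255). The infuser is in the standing mug at (718,280), and the other stopper is still seated.

```bash
python3 -c "
from workcell import arm
print(arm.finish_job())"
```

```text
the job is handed in; nothing more can be done
None
```

I handed the job in at about 23 s with the infuser in the standing mug and the left flask's stopper held upright about 68 mm above its seat; it opened counter-clockwise seen from above, and the judge's verdict was not shown.

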